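# Check and air the curing box

## Task

Check and air the curing box for mended bowls: pick up the orange stick thermometer and point its lens squarely at the middle of the black patch on the front of the box from about 6 cm away, hold it steady there for two seconds, then lay it back flat on its cork mat and let go. After that raise the lid by its brass bar and hold it open at 40 degrees; finish while still holding it there, because it falls shut if let go. Leave the bowls, jars and the things on the glass plate alone.

Things in the scene. Friction and masses are not known exactly. Their poses are not given: they have to be found in the camera images.
- curing_box: fixed dark wooden box with a lighter hinged lid, 170 mm (x) by 240 mm (y), 120 mm high without the lid; origin at the centre of its underside on the bench. Its own x axis points from the front wall (near the robot) to the hinge at the back; its front wall is at x = -85 mm. It stands at a different place and yaw (within about 0.25 rad) each time
- patch (a point): centre of the outer face of the matt black target block on the front wall: 60 mm wide, 60 mm high, standing 14 mm out from the wall, its centre 75 mm above the bench at the middle of the wall. Axes as the box: x points into the box, y along the wall, z up
- lid (a joint): angle of the lid in rad, 0 shut, growing as the front edge rises; 40 degrees is 0.698; stop at 1.25. No spring or catch; the lid weighs about 0.4 kg (0.3 to 0.55) and falls shut by its weight from any angle
- lid_bar (a point): middle of the round brass bar handle on the lid: 12 mm thick, 100 mm long along the box's y, on two end posts, axis 35 mm above the lid's top face, 30 mm behind the lid's front edge; axis 165 mm above the bench when shut. From the hinge line it lies 140 mm towards the front and 45 mm up when shut. The fingers can pinch it from above across its thickness and it can turn between them. Axes turn with the lid
- lid_hinge (a point): middle of the lid's hinge line, along the box's y axis at the top of the back wall, 120 mm above the bench; the lid is a board 10 mm thick. Axes turn with the lid
- thermometer: loose stick infrared thermometer, 0.12 kg, 120 mm long: orange body 100 mm long, 30 mm wide, 34 mm high, with a black round nose (26 mm thick, 20 mm long) at its +x end. Origin at the underside, below the middle of the body's width, 5 mm ahead of the body's middle: body from x = -55 to 45 mm, nose to 65 mm. z up as it lies. It starts flat on the cork mat, nose pointing away from the robot
- lens (a point): the lens, at the front of the nose: 65 mm ahead of the thermometer's origin (its +x), 17 mm above its underside; it looks along the thermometer's +x. Axes as the thermometer
- spot (a point): point in the air 60 mm straight ahead of the lens, on the line it looks along (17 mm above the underside). Axes as the thermometer
- cork_mat: fixed cork mat 180 mm (x) by 120 mm (y), 4 mm thick; origin at the centre of its underside on the bench. On the left or on the right of the box
- glass_palette: fixed pale greenish glass plate 180 by 120 mm, 6 mm thick, with a palette knife and a shard on it; origin at the centre of its underside on the bench. On the other side from the mat
- palette_knife: loose palette knife 170 mm long lying flat on the glass plate, origin at its underside near its middle; leave alone
- shard: loose white porcelain shard about 60 by 30 mm, 6 mm thick, on the glass plate; origin under its middle; leave alone
- white_bowl: loose white bowl, 110 mm across, 55 mm high; origin under its centre; leave alone
- blue_bowl: loose blue bowl, 110 mm across, 55 mm high; origin under its centre; leave alone
- amber_jar: loose amber jar with a white cap, 44 mm across, 75 mm high; origin under its centre; leave alone
- clear_jar: loose clear jar with a metal cap, 44 mm across, 85 mm high; origin under its centre; leave alone
Things that resemble listed ones, but are neither listed nor needed, are in the scene too. Several things look just like the thermometer: the one meant starts farthest to the robot's right.

How it is judged:
By the outcome, as a careful person would: the job done as asked, in the order asked, and still so for the second after the job is handed in, while the arm keeps its last pose, push and grip.
It also fails if it takes over 66 s, if anything falls off the work surface, if the arm or the gripper's body presses on something with over 40 N, if the wrist force passes 120 N, or if a joint passes its speed limit or range.

## Robot

A 6-joint arm with a two-finger parallel gripper is mounted at the origin on the work surface. World frame = base frame: x ahead of the robot, y to its left, z up, the work surface at z = 0. Lengths are in mm, angles in degrees, forces in N, time in s.
With the tool pointing down it reaches from about 350 to 850 mm from the base axis. Payload 8.1 kg.
Tool frame: the origin (TCP) lies between the finger pads; the fingertips stand 25 mm ahead of it and the grasp point (between the pads) lies 6 mm ahead of it (r.tcp_to_tips is the distance from the TCP to the fingertips, in mm); z points along the fingers, y is the line along which they close (so a half turn about z gives the same grasp; the last joint's range is limited). The gripper opens to 85 mm and grips with 20 to 120 N. Pads are 22 mm wide; open, the fingers measure 114 mm over their backs; the gripper's body (76 mm by 85 mm) begins 54 mm behind the grasp point. The pads swing forward as they close: fully open they stand 13 mm farther back than shut.
Start: joints at [66.096, 7.471, 85.268, -0, 87.261, -4.893], TCP at [195.426, 567.287, 256.292] pointing down, gripper open.
Joint ranges: [-169.43, 169.43], [-51.17, 129.36], [1.28, 143.12], [-76.62, 256.62], [0, 156.53], [-152.29, 152.29]. Speed limits (degrees/s): [136.94, 136.94, 159.86, 180, 180, 180].

## Interface

Orientations are given as [roll, pitch, yaw] about the fixed x, y, z axes, in that order (R = Rz(yaw) Ry(pitch) Rx(roll)).
In Python, from bench import r gives the robot as it stands.
- The arm moves only by the tool apply_moves, never from a script. Its arguments are lists of equal length, an entry for each row: "angular": the turn, a rotation vector about the world's x, y, z in units of 8 degrees (1.0 is 8 degrees), a list of three; "travel": the shift along the world's x, y, z in units of 40 mm (1.0 is 40 mm), a list of three; "jaw": the opening, from 0 (shut) to 1 (fully open). A call has 1 to 20 rows; each row shifts and turns the commanded pose from where the row before left it; what a row does not reach is not made up. A row lasts 1/8 s, in which the tool goes at most 62.5 mm and 10.7 degrees, less where a joint would pass 70% of its speed; a pose out of reach is approached as far as the arm can. A call is refused whole if a number of a shift passes 1 or a number of a turn 1, either way. A call with a gripper value outside its range is refused whole. The fingers move at their own pace and stop on an object; "force" is the grip in N (left out, the last holds). Time passes only in rows, so rows that do not move let the fingers close. It gives the time, the measured TCP pose, the force, the opening and the grip force at its end, in the units of the state.
- r.sense(): the state, without advancing time (a new reading comes with each control period).
- r.snapshot(name): name is "scene" or "top"; returns a dict with "color" (480x640x3 uint8, red, green, blue), "fx", "fy", "cx", "cy" (pixels), "R" (3x3) and "t" (3): a world point X has camera coordinates R X + t. Camera axes: x right, y down, z forward; pixel columns grow to the right and rows downward; lengths in mm; the calibration is good to about 2 mm. A picture is of the moment at which its call begins. There is no depth.
- r.hand_in(): hands the job in; it is judged then, once.
The state is a dict: "time": time; "joint_pos": joint angles; "qd": joint speeds; "joint_efforts": joint torques, N m; "tool_pos": TCP position; "tcp_rot": TCP orientation; "ft_force": force on the tool from outside, world axes, zero at the start; "wrist_torque": the same for the moment, N m; "finger_gap": finger opening in mm; "grip_force": force on a finger pad.
Only numpy, scipy, OpenCV 4.12 (cv2) and the standard library are available. Lean on these libraries where they do the work, as an engineer would, in place of code of your own. Each camera call takes 0.05 s, during which the arm holds its last target. There are 200 camera calls.

## Working session

There is one attempt and no reset: what is moved stays moved. The work goes in short steps, Python scripts to look and compute and a tool call to move; the robot and the scene stay as the last step left them, time stands still between calls to the robot, and variables do not carry over. Pictures are saved under pics/ and viewed, at most 10 in all, crops included, and the job is handed in when it is done.

Besides the shell and the picture viewer there is one more tool, called after "Request:" as name(argument=value, ...), one argument or row to a line, values as JSON. apply_moves: Moves the arm, as the interface text tells. Its arguments: {"type":"object","properties":{"angular":{"type":"array"},"travel":{"type":"array"},"jaw":{"type":"array"},"force":{"type":"number"}},"required":["angular","travel","jaw"]}

```bash
mkdir -p pics
python3 - <<'E'
from bench import r
import cv2,pickle
for n in("top","scene"):
    s=r.snapshot(n);pickle.dump(s,open(n+".pkl","wb"));cv2.imwrite(f"pics/{n}0.png",s["color"][:,:,::-1])
    print(n,s["fx"],s["cx"],s["cy"],s["R"],s["t"])
print(r.sense())
E
```

```text
top 467.16218469015377 319.5711151764697 235.08378800039634 [[-0.01092667 -0.9998762  -0.01132227]
 [-0.99507174  0.01198876 -0.09843017]
 [ 0.09855372  0.01019096 -0.99507955]] [  36.28358975  590.37897326 1343.42748209]
scene 538.9975126346098 314.66071114365644 236.2869994672028 [[ 8.02671554e-01  5.96421180e-01  3.90817114e-04]
 [ 3.95849511e-01 -5.32249170e-01 -7.48340822e-01]
 [-4.46118304e-01  6.00826595e-01 -6.63314301e-01]] [-507.25462345 -139.97980625 1580.24297702]
{'time': 0.1, 'joint_pos': array([ 6.60955356e+01,  7.51181899e+00,  8.53238911e+01,  7.51572992e-04,
        8.72612652e+01, -4.89347002e+00]), 'qd': array([ 0.04704424, -0.11472536, -0.12506791, -0.01714638,  0.02976227,
        0.04333018]), 'joint_efforts': array([ 1.48415325e-03, -5.70947599e+01, -5.01944911e+01, -9.27967676e-05,
        8.01156799e-03,  2.17399116e-05]), 'tool_pos': array([195.24261431, 566.86167893, 255.33031129]), 'tcp_rot': array([-1.79903442e+02, -9.02023710e-03,  1.60988962e+02]), 'ft_force': array([-0.18667546,  0.29305841, -0.32142959]), 'wrist_torque': array([-0.0217956 ,  0.02309535,  0.00916154]), 'grip_force': 0.0, 'finger_gap': 85.05721480579854}
```

View pics/top0.png

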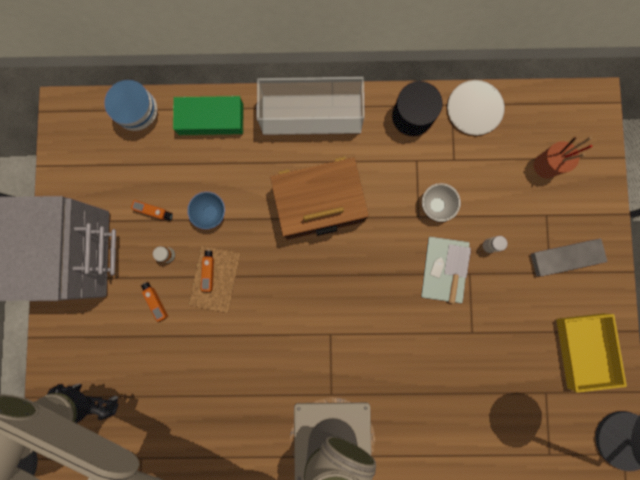

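View pics/scene0.png

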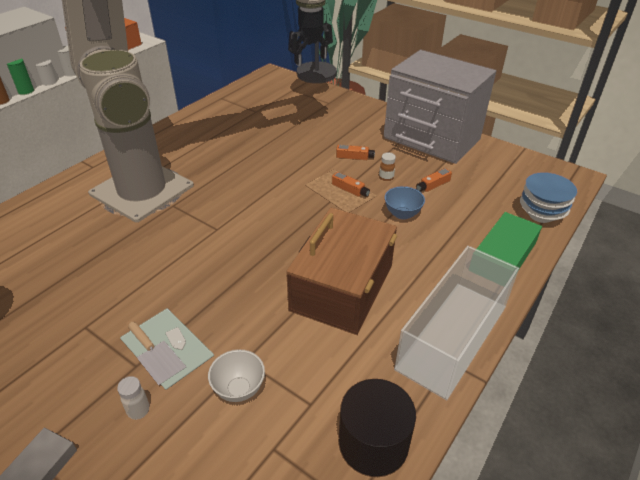

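Top view: the orange sticks are at (153,211), (152,301) and (207,271). The one farthest right, (207,271), lies on the cork mat (215,280), so I choose it. The box is at (320,200) with its brass bar at (322,214), and the black patch is below it at (327,232). Next is a close crop to check.

Run:
```python
import cv2
a=cv2.imread("pics/top0.png")
A=cv2.resize(a[240:320,180:250],None,fx=6,fy=6,interpolation=cv2.INTER_CUBIC)
B=cv2.resize(a[150:245,262:375],None,fx=3.3,fy=3.3,interpolation=cv2.INTER_CUBIC)
import numpy as np
c=np.zeros((490,800,3),np.uint8);c[:480,:420]=A;c[:B.shape[0],425:425+B.shape[1]]=B[:,:375]
cv2.imwrite("pics/crop1.png",c)
```

```text
(no output)
```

View pics/crop1.png

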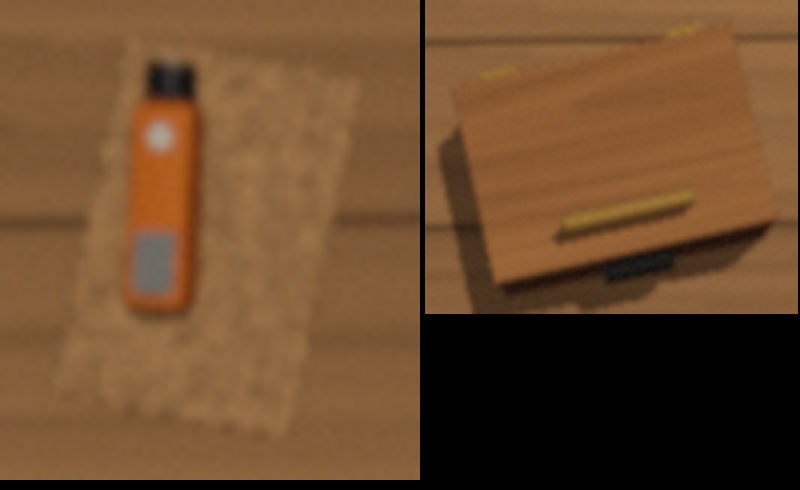

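The crop shows the chosen orange stick on the cork mat with its nose up in the image (away from the robot). The lid corners are clear, and so are the bar (628,212 in the crop) and the patch top (640,268 in the crop). Next I fit the poses.

```bash
cat > h.py <<'E'
import numpy as np,cv2,pickle
from scipy.optimize import least_squares,minimize
def proj(s,P):
    c=np.asarray(P,float)@s["R"].T+s["t"]
    return np.c_[s["fx"]*c[:,0]/c[:,2]+s["cx"],s["fy"]*c[:,1]/c[:,2]+s["cy"]]
def place(P,x,y,z,yaw):
    c,s=np.cos(yaw),np.sin(yaw);P=np.asarray(P,float)
    return np.c_[x+c*P[:,0]-s*P[:,1],y+s*P[:,0]+c*P[:,1],z+P[:,2]]
def box(x0,x1,y,z0,z1):return [(x,s*y,z) for x in(x0,x1) for s in(-1,1) for z in(z0,z1)]
def orange(s,win):
    h=cv2.cvtColor(s["color"],cv2.COLOR_RGB2HSV).astype(int);m=((h[...,0]<=14)&(h[...,1]>195)&(h[...,2]>110)).astype(np.uint8)
    o=np.zeros_like(m);x0,y0,x1,y1=win;o[y0:y1,x0:x1]=m[y0:y1,x0:x1]
    n,l,st,_=cv2.connectedComponentsWithStats(o);k=1+st[1:,4].argmax();o=(l==k).astype(np.uint8)
    pts=cv2.findNonZero(o);f=np.zeros_like(o);cv2.fillConvexPoly(f,cv2.convexHull(pts),1);return f
def hull(s,P,S=8):
    f=np.zeros((480*4,640*4),np.uint8);q=(proj(s,P)+.5)*4-.5
    cv2.fillConvexPoly(f,cv2.convexHull(np.round(q*16).astype(np.int32)),255,shift=4)
    return cv2.resize(f,(640,480),interpolation=cv2.INTER_AREA)/255.
def fit_th(views,g,z=4):
    B=box(-55,45,15,0,34)
    ms=[(s,orange(s,w)) for s,w in views]
    def c(p):return sum(np.abs(hull(s,place(B,p[0],p[1],z,p[2]/100))-m).sum() for s,m in ms)
    b=minimize(c,g,method="Nelder-Mead",options=dict(initial_simplex=[np.array(g)+d for d in([0,0,0],[12,0,0],[0,12,0],[0,0,12])],maxiter=200))
    return b.x,b.fun,[m.sum() for _,m in ms]
E
python3 - <<'E'
from h import *
T=pickle.load(open("top.pkl","rb"));S=pickle.load(open("scene.pkl","rb"))
def ray(s,uv,z):
    d=s["R"].T@np.array([(uv[0]-s["cx"])/s["fx"],(uv[1]-s["cy"])/s["fy"],1]);o=-s["R"].T@s["t"];return o+d*(z-o[2])/d[2]
g=ray(T,(207,274),38)
for v in([(T,(185,235,235,315))],[(T,(185,235,235,315)),(S,(325,165,375,205))],[(S,(325,165,375,205))]):
    print(fit_th(v,[g[0],g[1],5.]))
tip=ray(T,(180+172/6,240+62/6),26);print("nosetip approx",tip)
L=[(85,120,130),(85,-120,130),(-85,-120,130),(-85,120,130),(-55,0,165)]
top=np.array([(271.1,177.3),(355.9,159.1),(368.1,216.1),(284.7,236.4),(323.5,214.2)])-.35
def res(p):return (proj(T,place(L,p[0],p[1],0,p[2]))-top).ravel()
g=ray(T,(320,198),130);b=least_squares(res,[g[0],g[1],.2],x_scale=[10,10,.05]);print(b.x,res(b.x).round(1))
print("scene lid pts pred",proj(S,place(L,*b.x[:2],0,b.x[2])).round(1))
print("mat",[ray(T,(180+x/6,240+y/6),4).round() for x,y in((128,42),(358,78),(290,435),(62,390))])
a=S["color"][:,:,::-1].copy();
L2=place(L+[(55*0-55,50,165),(-55,-50,165)],*b.x[:2],0,b.x[2])
c=cv2.resize(a[200:340,280:410],None,fx=4,fy=4,interpolation=cv2.INTER_CUBIC)
for u,v in proj(S,L2):cv2.circle(c,(int((u-280+.5)*4),int((v-200+.5)*4)),2,(0,255,0),-1)
cv2.imwrite("pics/crop2.png",c)
E
```

```text
(array([486.09717517, 361.52223735,   1.33260321]), np.float64(141.6549019607843), [np.uint64(320)])Traceback (most recent call last):
  File "<stdin>", line 7, in <module>
  File "h.py", line 21, in fit_th
    ms=[(s,orange(s,w)) for s,w in views]
           ~~~~~~^^^^^
  File "h.py", line 13, in orange
    n,l,st,_=cv2.connectedComponentsWithStats(o);k=1+st[1:,4].argmax();o=(l==k).astype(np.uint8)
                                                     ~~~~~~~~~~~~~~~^^
ValueError: attempt to get argmax of an empty sequence
```

Loosen the mask thresholds after a look at the colours.

```bash
sed -i 's/m=((h.*astype(np.uint8)/m=((h[...,0]<=11)\&(h[...,1]>165)\&(h[...,2]>100)).astype(np.uint8)/' h.py
cat > a.py <<'E'
from h import *
T=pickle.load(open("top.pkl","rb"));S=pickle.load(open("scene.pkl","rb"))
def ray(s,uv,z):
    d=s["R"].T@np.array([(uv[0]-s["cx"])/s["fx"],(uv[1]-s["cy"])/s["fy"],1]);o=-s["R"].T@s["t"];return o+d*(z-o[2])/d[2]
for s,(u0,v0,u1,v1) in((T,(203,258,211,288)),(S,(335,172,368,195))):
    print(cv2.cvtColor(s["color"],cv2.COLOR_RGB2HSV)[v0:v1:4,u0:u1:3].reshape(-1,3)[::3].tolist())
L=[(85,120,130),(85,-120,130),(-85,-120,130),(-85,120,130),(-55,0,165)]
top=np.array([(271.1,177.3),(355.9,159.1),(368.1,216.1),(284.7,236.4),(323.5,214.2)])-.35
def res(p):return (proj(T,place(L,p[0],p[1],0,p[2]))-top).ravel()
g=ray(T,(320,198),130);b=least_squares(res,[g[0],g[1],.2],x_scale=[10,10,.05]);print(b.x,res(b.x).round(1))
print("mat",[ray(T,(180+x/6,240+y/6),4).round() for x,y in((128,42),(358,78),(290,435),(62,390))])
a=S["color"][:,:,::-1].copy();
L2=place(L+[(55*0-55,50,165),(-55,-50,165)],*b.x[:2],0,b.x[2])
c=cv2.resize(a[200:340,280:410],None,fx=4,fy=4,interpolation=cv2.INTER_CUBIC)
for u,v in proj(S,L2):cv2.circle(c,(int((u-280+.5)*4),int((v-200+.5)*4)),2,(0,255,0),-1)
cv2.imwrite("pics/crop2.png",c)
print("nosetip",ray(T,(180+172/6,240+62/6),26))
g=ray(T,(207,274),38)
for v in([(T,(185,235,235,315))],[(T,(185,235,235,315)),(S,(325,165,375,205))],[(S,(325,165,375,205))]):
    print(fit_th(v,[g[0],g[1],5.]))
E
python3 a.py
```

```text
[[13, 205, 162], [12, 182, 167], [12, 211, 169], [13, 216, 169], [13, 221, 170], [10, 136, 152], [16, 42, 114], [15, 36, 114]]
[[14, 131, 163], [14, 121, 148], [14, 120, 153], [14, 123, 143], [12, 45, 125], [11, 173, 180], [14, 121, 150], [14, 120, 155], [11, 185, 143], [11, 176, 188], [13, 134, 160], [10, 182, 129], [11, 181, 134], [11, 179, 187], [11, 178, 188], [15, 116, 161], [10, 176, 133], [11, 181, 131], [7, 71, 47], [14, 115, 157], [12, 160, 137], [10, 176, 119]]
[6.86957279e+02 2.77146969e+01 2.10608713e-01] [-0.5 -0.5 -0.5 -1.3  1.4  1.2 -1.   0.2  0.7  0.3]
mat [array([562., 384.,   4.]), array([542., 269.,   4.]), array([367., 302.,   4.]), array([390., 414.,   4.])]
nosetip [549.90778157 356.54136757  26.        ]
(array([549.05817276, 326.3284619 , 129.37201758]), np.float64(388.0), [np.uint64(5)])
(array([490.92493815, 357.86053551, -12.35481714]), np.float64(574.4862745098039), [np.uint64(5), np.uint64(418)])
(array([489.62122358, 358.40930767, -14.03512129]), np.float64(114.58431372549019), [np.uint64(418)])
```

View pics/crop2.png

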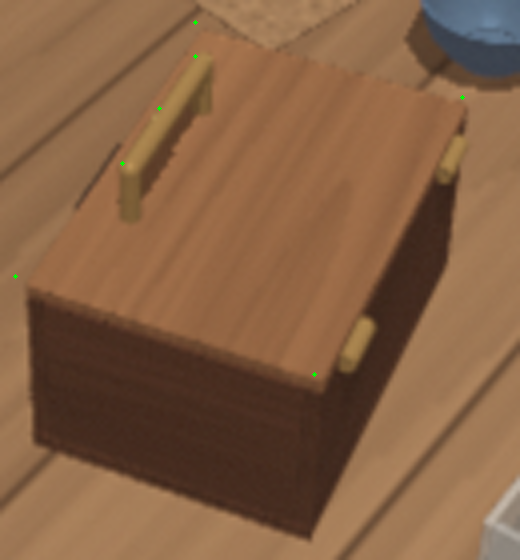

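The scene crop shows the box. My top-only prediction (green dots) sits about 3 px off the lid corners at crop (207,33), (466,108), (318,388) and (30,290), so I fit both views jointly.

```bash
sed -i 's/m=((h.*astype(np.uint8)/m=(((h[...,0]<=13)\&(h[...,1]>155)\&(h[...,2]>95)\&(s["fx"]>500))|((h[...,0]<=14)\&(h[...,1]>172)\&(h[...,2]>110)\&(s["fx"]<500))).astype(np.uint8)/' h.py
cat > b.py <<'E'
from h import *
T=pickle.load(open("top.pkl","rb"));S=pickle.load(open("scene.pkl","rb"))
L=[(85,120,130),(85,-120,130),(-85,-120,130),(-85,120,130),(-55,0,165)]
top=np.array([(271.1,177.3),(355.9,159.1),(368.1,216.1),(284.7,236.4),(323.5,214.2)])-.35
L2=[(-85,120,130),(85,120,130),(85,-120,130),(-85,-120,130),(-55,50,165),(-55,-50,165),(-85,-120,0),(85,-120,0)]
sc=np.array([(207,33),(466,108),(318,388),(30,290),(207,63),(128,172),(35,443),(312,540)])/4+[280-.375,200-.375]
def res(p,k=3):
    a=(proj(T,place(L,p[0],p[1],0,p[2]))-top).ravel();b=(proj(S,place(L2,p[0],p[1],0,p[2]))-sc).ravel()
    return np.r_[a*(k&1),b*(k>>1)]
for k in(1,2,3):
    b=least_squares(res,[687,27,.21],x_scale=[10,10,.05],args=(k,));print(k,b.x.round(3),res(b.x,k).round(1))
wT=(185,235,225,312);wS=(325,165,372,205)
for v in([(T,wT)],[(S,wS)],[(T,wT),(S,wS)]):
    print(fit_th(v,[486,360,-2.]))
E
python3 b.py
```

```text
1 [6.86957e+02 2.77150e+01 2.11000e-01] [-0.5 -0.5 -0.5 -1.3  1.4  1.2 -1.   0.2  0.7  0.3 -0.  -0.  -0.  -0.
 -0.  -0.  -0.  -0.  -0.  -0.  -0.  -0.  -0.  -0.  -0.  -0. ]
2 [6.95483e+02 2.48210e+01 2.08000e-01] [ 0.  -0.   0.  -0.   0.  -0.  -0.  -0.   0.  -0.  -0.7 -0.9  1.6 -0.6
  1.4 -0.7 -1.5 -1.2 -0.5  0.4  0.7 -0.1 -0.7  0.8 -0.4  1.5]
3 [6.92285e+02 2.66230e+01 2.12000e-01] [-0.2 -2.3 -0.3 -3.2  1.8 -0.8 -0.6 -1.7  1.1 -1.7 -1.6 -1.7  0.6 -1.7
  0.9 -2.  -2.  -2.1 -1.4 -0.5  0.1 -1.  -1.2 -0.2 -0.9  0.2]
(array([ 4.85491384e+02,  3.61492687e+02, -3.60289545e-01]), np.float64(38.85490196078432), [np.uint64(436)])
(array([490.47942255, 357.13443094, -12.06796575]), np.float64(91.7764705882353), [np.uint64(447)])
(array([487.12167939, 360.39604596,  -6.60328435]), np.float64(158.4235294117647), [np.uint64(436), np.uint64(447)])
```

Request:
apply_moves(
  angular=[
    [0,0,0.28],
    [0,0,0.28],
    [0,0,0.28],
    [0,0,0.28],
    [0,0,0.28],
    [0,0,0.28],
    [0,0,0.28],
    [0,0,0.28],
    [0,0,0],
  ],
  travel=[
    [0.9,-0.65,-0.3],
    [0.9,-0.65,-0.3],
    [0.9,-0.65,-0.3],
    [0.9,-0.65,-0.3],
    [0.9,-0.65,-0.3],
    [0.9,-0.65,-0.3],
    [0.9,-0.65,-0.3],
    [0.9,-0.65,-0.3],
    [0,0,0],
  ],
  jaw=[1,1,1,1,1,1,1,1,1],
)

```text
time: 1.23
tool_pos: [484.7, 356.5, 158.4]
tcp_rot: [-179.9, -0.1, 178.7]
ft_force: [-0.1, -0.4, -0.6]
finger_gap: 85.5
grip_force: 0.0
```

Run:
```python
from bench import r
from h import *
s=r.sense();print(s["tool_pos"],s["tcp_rot"],s["ft_force"])
p=s["tool_pos"];tips=[p+[0,d,-25] for d in(-42.5,0,42.5)]
T=r.snapshot("top");S=r.snapshot("scene");out=[]
for s,(u,v,w,h),f in((T,(160,210,100,120),4),(S,(290,100,100,120),4)):
    c=cv2.resize(s["color"][v:v+h,u:u+w,::-1],None,fx=f,fy=f,interpolation=cv2.INTER_CUBIC)
    for a,b in proj(s,tips):cv2.circle(c,(int((a-u+.5)*f),int((b-v+.5)*f)),2,(0,255,0),-1)
    out.append(c)
cv2.imwrite("pics/crop3.png",np.hstack(out))
```

```text
[484.72006363 356.54664688 158.3552446 ] [-1.79876178e+02 -1.17181162e-01  1.78713280e+02] [-0.11316831 -0.41631632 -0.60750896]
```

View pics/crop3.png

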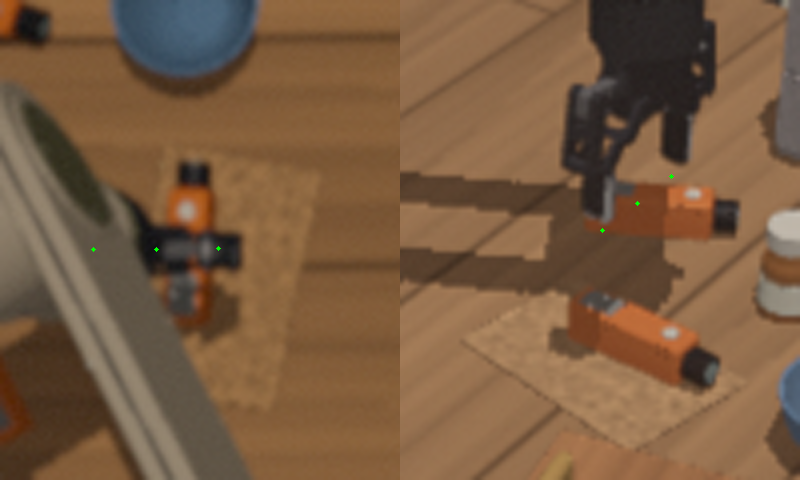

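The crop shows the gripper over the chosen stick, with the fingers either side of it. In both views the predicted tips (green) match the real ones once the 13 mm set-back of the open pads is allowed for, so the calibration is good here. Next I descend and grip.

Request:
apply_moves(
  angular=[
    [0,0,0],
    [0,0,0],
    [0,0,0],
    [0,0,0],
    [0,0,0],
    [0,0,0],
    [0,0,0],
    [0,0,0],
    [0,0,0],
    [0,0,0],
    [0,0,0],
    [0,0,0],
  ],
  travel=[
    [-0.1,0.11,0],
    [0,0,-0.9],
    [0,0,-0.9],
    [0,0,-0.9],
    [0,0,-0.44],
    [0,0,0],
    [0,0,0],
    [0,0,0],
    [0,0,0],
    [0,0,0],
    [0,0,0],
    [0,0,0],
  ],
  jaw=[1,1,1,1,1,1,0.2,0.2,0.2,0.2,0.2,0.2],
  force=40,
)

```text
time: 2.82
tool_pos: [480.3, 364.1, 36.0]
tcp_rot: [179.9, 0.1, 178.9]
ft_force: [-0.0, -0.5, 5.9]
finger_gap: 29.3
grip_force: 41.5
```

Request:
apply_moves(
  angular=[
    [0,0,0],
    [0,0,0],
    [0,0,0],
    [0,0,0.138],
    [0,0,0.138],
    [0,0,0.138],
    [0,0,0.138],
    [0,0,0.138],
    [0,0,0.138],
    [0,0,0.138],
    [0,0,0.138],
    [0,0,0.138],
    [0,0,0.138],
    [0,0,0.138],
    [0,0,0.138],
    [0,0,0],
    [0,0,0],
  ],
  travel=[
    [0,0,0.25],
    [0,0,0.5],
    [0,0,0.6],
    [-0.22,-0.82,0],
    [-0.22,-0.82,0],
    [-0.22,-0.82,0],
    [-0.22,-0.82,0],
    [-0.11,-0.82,0],
    [-0.11,-0.82,0],
    [-0.11,-0.82,0],
    [-0.11,-0.82,0],
    [0,-0.82,0],
    [0,-0.82,0],
    [0,-0.82,0],
    [0,-0.82,0],
    [0,0,0],
    [0,0,0],
  ],
  jaw=[0.2,0.2,0.2,0.2,0.2,0.2,0.2,0.2,0.2,0.2,0.2,0.2,0.2,0.2,0.2,0.2,0.2],
)

```text
time: 4.95
tool_pos: [426.9, -29.7, 89.4]
tcp_rot: [-180.0, 0.1, -167.9]
ft_force: [-0.2, 1.1, -1.8]
finger_gap: 29.6
grip_force: 40.6
```

Run:
```python
from bench import r
from h import *
s=r.sense();print(s["tool_pos"],s["tcp_rot"],s["ft_force"])
p=s["tool_pos"];yaw=np.radians(s["tcp_rot"][2]-180);c,q=np.cos(yaw),np.sin(yaw)
o=p+[5*c,5*q,-32-0*4]; print("origin est",o,np.degrees(yaw))
M=[(65,0,17),(45,0,17),(45,15,34),(45,-15,34),(-55,15,34),(-55,-15,34),(-55,-15,0)]
B=[(-99,30,105),(-99,-30,105),(-99,-30,45),(-85,120,130),(-85,-120,130),(-55,50,165),(-55,-50,165)]
T=r.snapshot("top");S=r.snapshot("scene");out=[]
pickle.dump((T,S),open("p4.pkl","wb"))
for s,(u,v,w,h),f in((T,(270,195,100,120),4),(S,(225,170,100,120),4)):
    cc=cv2.resize(s["color"][v:v+h,u:u+w,::-1],None,fx=f,fy=f,interpolation=cv2.INTER_CUBIC)
    for P,col in((place(M,o[0],o[1],p[2]-32,yaw),(0,255,0)),(place(B,690,26.5,0,.2108),(255,255,0))):
      for a,b in proj(s,P):cv2.circle(cc,(int((a-u+.5)*f),int((b-v+.5)*f)),2,col,-1)
    out.append(cc)
cv2.imwrite("pics/crop4.png",np.hstack(out))
```

```text
[426.88694925 -29.69871947  89.43872517] [-1.79999538e+02  5.22818467e-02 -1.67895941e+02] [-0.1951498   1.05195714 -1.77227553]
origin est [431.77579117 -28.65028029  57.43872517] -347.8959407235569
```

View pics/crop4.png

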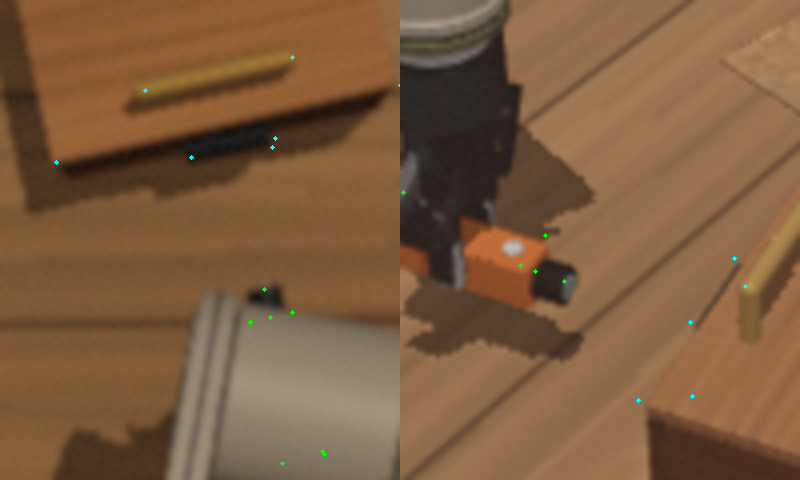

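The crops show the nose at (265,298) in the top view and the lens at (572,284) in the scene view. Both are within about 2 px of prediction, and the stick is level. Box offsets put it near x=688.5, y=27. Next I approach and hold.

Request:
apply_moves(
  angular=[
    [0,0,0],
    [0,0,0],
    [0,0,0],
    [0,0,0],
    [0,0,0],
    [0,0,0],
  ],
  travel=[
    [0.24,0.055,0.005],
    [0.24,0.055,0.005],
    [0.24,0.055,0.005],
    [0.2,0.055,0],
    [0,0,0],
    [0,0,0],
  ],
  jaw=[0.2,0.2,0.2,0.2,0.2,0.2],
)

```text
time: 5.8
tool_pos: [463.1, -21.1, 89.0]
tcp_rot: [180.0, -0.0, -167.8]
ft_force: [0.7, -1.3, -1.1]
finger_gap: 29.8
grip_force: 40.6
```

Run:
```python
from bench import r
from h import *
s=r.sense();print(s["tool_pos"],s["tcp_rot"],s["ft_force"])
p=s["tool_pos"];yaw=np.radians(s["tcp_rot"][2]-180);c,q=np.cos(yaw),np.sin(yaw)
M=[(65,0,17),(125,0,17),(45,15,34),(45,-15,34)]
B=[(-99,30,105),(-99,-30,105),(-85,120,130),(-85,-120,130),(-55,50,165),(-55,-50,165)]
T=r.snapshot("top");S=r.snapshot("scene");out=[]
for s,(u,v,w,h),f in((T,(285,205,80,100),5),(S,(225,170,100,100),4)):
    cc=cv2.resize(s["color"][v:v+h,u:u+w,::-1],None,fx=f,fy=f,interpolation=cv2.INTER_CUBIC)
    for P,col in((place(M,p[0]+5*c,p[1]+5*q,p[2]-32,yaw),(0,255,0)),(place(B,688.5,27,0,.2108),(255,255,0))):
      for a,b in proj(s,P):cv2.circle(cc,(int((a-u+.5)*f),int((b-v+.5)*f)),2,col,-1)
    out.append(cc)
out[1]=cv2.copyMakeBorder(out[1],0,100,0,0,0)
cv2.imwrite("pics/crop5.png",np.hstack(out))
```

```text
[463.12367651 -21.09106017  89.02905058] [ 1.79987400e+02 -4.35756357e-02 -1.67836194e+02] [ 0.67203344 -1.33066618 -1.10714111]
```

View pics/crop5.png

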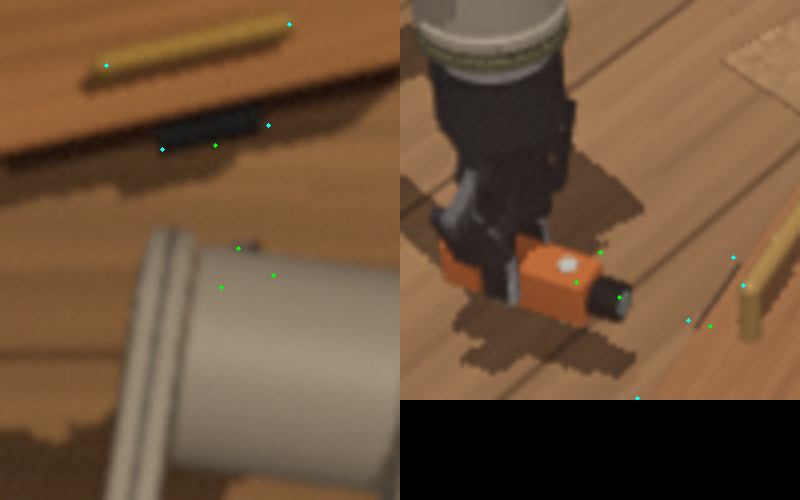

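The top crop shows the patch centred about 1 px left of the prediction and the aim point at the block face. Both views agree on the distance, so I nudge it slightly and hold for over 2 s.

Request:
apply_moves(
  angular=[
    [0,0,0],
    [0,0,0],
    [0,0,0],
    [0,0,0],
    [0,0,0],
    [0,0,0],
    [0,0,0],
    [0,0,0],
    [0,0,0],
    [0,0,0],
    [0,0,0],
    [0,0,0],
    [0,0,0],
    [0,0,0],
    [0,0,0],
    [0,0,0],
    [0,0,0],
    [0,0,0],
    [0,0,0],
    [0,0,0],
  ],
  travel=[
    [0.02,0.03,0.02],
    [0,0,0],
    [0,0,0],
    [0,0,0],
    [0,0,0],
    [0,0,0],
    [0,0,0],
    [0,0,0],
    [0,0,0],
    [0,0,0],
    [0,0,0],
    [0,0,0],
    [0,0,0],
    [0,0,0],
    [0,0,0],
    [0,0,0],
    [0,0,0],
    [0,0,0],
    [0,0,0],
    [0,0,0],
  ],
  jaw=[0.2,0.2,0.2,0.2,0.2,0.2,0.2,0.2,0.2,0.2,0.2,0.2,0.2,0.2,0.2,0.2,0.2,0.2,0.2,0.2],
)

```text
time: 8.4
tool_pos: [464.2, -19.9, 90.1]
tcp_rot: [-180.0, -0.0, -167.8]
ft_force: [0.1, -0.3, -0.4]
finger_gap: 29.4
grip_force: 40.6
```

Request:
apply_moves(
  angular=[
    [0,0,0],
    [0,0,0],
    [0,0,0],
    [0,0,0],
    [0,0,0],
  ],
  travel=[
    [0,0,0],
    [0,0,0],
    [0,0,0],
    [0,0,0],
    [0,0,0],
  ],
  jaw=[0.2,0.2,0.2,0.2,0.2],
)

```text
time: 9.02
tool_pos: [464.2, -19.9, 90.1]
tcp_rot: [-180.0, 0.0, -167.8]
ft_force: [0.5, -1.0, -1.7]
finger_gap: 29.4
grip_force: 40.6
```

Request:
apply_moves(
  angular=[
    [0,0,0],
    [0,0,0],
    [0,0,-0.138],
    [0,0,-0.138],
    [0,0,-0.138],
    [0,0,-0.138],
    [0,0,-0.138],
    [0,0,-0.138],
    [0,0,-0.138],
    [0,0,-0.138],
    [0,0,-0.138],
    [0,0,-0.138],
    [0,0,-0.138],
    [0,0,-0.138],
    [0,0,0],
    [0,0,0],
    [0,0,0],
    [0,0,0],
    [0,0,0],
    [0,0,0],
  ],
  travel=[
    [-0.47,-0.12,0],
    [-0.47,-0.13,0],
    [0,0.78,0],
    [0,0.78,0],
    [0,0.78,0],
    [0,0.78,0],
    [0.05,0.78,0],
    [0.05,0.78,0],
    [0.1,0.78,0],
    [0.1,0.78,0],
    [0.14,0.78,0],
    [0.14,0.78,0],
    [0.13,0.78,0],
    [0.13,0.78,0],
    [0,0,0],
    [0,0,-0.6],
    [0,0,-0.5],
    [0,0,-0.15],
    [0,0,-0.08],
    [0,0,0],
  ],
  jaw=[0.2,0.2,0.2,0.2,0.2,0.2,0.2,0.2,0.2,0.2,0.2,0.2,0.2,0.2,0.2,0.2,0.2,0.2,0.2,0.2],
)

```text
time: 11.52
tool_pos: [460.5, 344.5, 37.3]
tcp_rot: [180.0, 0.0, 178.9]
ft_force: [0.3, -1.1, -0.9]
finger_gap: 29.3
grip_force: 40.6
```

Request:
apply_moves(
  angular=[
    [0,0,0],
    [0,0,0],
    [0,0,0],
    [0,0,0],
  ],
  travel=[
    [0,0,-0.02],
    [0,0,-0.015],
    [0,0,0],
    [0,0,0],
  ],
  jaw=[0.2,0.2,0.2,0.2],
)

```text
time: 12.02
tool_pos: [460.6, 344.7, 36.0]
tcp_rot: [180.0, 0.0, 178.9]
ft_force: [0.0, 0.1, 1.6]
finger_gap: 29.6
grip_force: 40.9
```

Request:
apply_moves(
  angular=[
    [0,0,0],
    [0,0,0],
    [0,0,0],
    [0,0,0],
    [0,0,0],
    [0,0,0],
    [0,0,0],
    [0,0,0],
    [0,0,0],
  ],
  travel=[
    [0,0,0],
    [0,0,0],
    [0,0,0],
    [0,0,0.4],
    [0,0,0.8],
    [0,0,1],
    [0,0,1],
    [0,0,1],
    [0,0,0.8],
  ],
  jaw=[0.5,0.8,0.9,0.9,0.9,0.9,0.9,0.9,0.9],
)

```text
time: 13.15
tool_pos: [460.6, 344.7, 239.0]
tcp_rot: [179.9, 0.1, 178.9]
ft_force: [0.3, 0.6, 0.3]
finger_gap: 76.7
grip_force: 0.0
```

Request:
apply_moves(
  angular=[
    [0,0,-0.8],
    [0,0,-0.8],
    [0,0,-0.8],
    [0,0,-0.8],
    [0,0,-0.8],
    [0,0,-0.8],
    [0,0,-0.8],
    [0,0,-0.8],
    [0,0,-0.8],
    [0,0,-0.8],
    [0,0,-0.8],
    [0,0,-0.8],
    [0,0,0],
    [0,0,0],
  ],
  travel=[
    [0.36,-0.68,0],
    [0.36,-0.68,0],
    [0.36,-0.68,0],
    [0.36,-0.68,0],
    [0.36,-0.68,0],
    [0.36,-0.68,0],
    [0.36,-0.68,0],
    [0.36,-0.68,0],
    [0.36,-0.68,0],
    [0.36,-0.68,0],
    [0.36,-0.68,0],
    [0.36,-0.68,0],
    [0,0,0],
    [0,0,0],
  ],
  jaw=[0.9,0.9,0.9,0.9,0.9,0.9,0.9,0.9,0.9,0.9,0.9,0.9,0.9,0.9],
)

```text
time: 14.9
tool_pos: [632.9, 18.4, 236.2]
tcp_rot: [180.0, -0.0, 102.2]
ft_force: [0.5, -0.2, -0.1]
finger_gap: 76.8
grip_force: 0.0
```

Run:
```python
from bench import r
from h import *
s=r.sense();print(s["tool_pos"],s["tcp_rot"],s["ft_force"],s["joint_pos"].round(0))
p=s["tool_pos"];c,q=np.cos(.2108),np.sin(.2108)
tips=[p+[d*c,d*q,-14] for d in(-38,0,38)]
B=[(-55,50,165),(-55,-50,165)]
T=r.snapshot("top");S=r.snapshot("scene");out=[]
for s,(u,v,w,h),f in((T,(185,200,190,110),2),(S,(270,150,140,150),3)):
    cc=cv2.resize(s["color"][v:v+h,u:u+w,::-1],None,fx=f,fy=f,interpolation=cv2.INTER_CUBIC)
    for P,col in((tips,(0,255,0)),(place(B,688.5,28,0,.2108),(255,255,0))):
      for a,b in proj(s,P):cv2.circle(cc,(int((a-u+.5)*f),int((b-v+.5)*f)),2,col,-1)
    out.append(cc)
out[0]=cv2.copyMakeBorder(out[0],0,450-220,0,0,0)
o=np.hstack(out)
cv2.imwrite("pics/crop6.png",o);print(o.shape)
```

```text
[632.88715973  18.41083847 236.19867454] [ 1.79974560e+02 -1.39239039e-02  1.02174850e+02] [ 0.47704983 -0.20410719 -0.11126075] [ -3.  13.  81.   0.  86. -15.]
(450, 800, 3)
```

View pics/crop6.png

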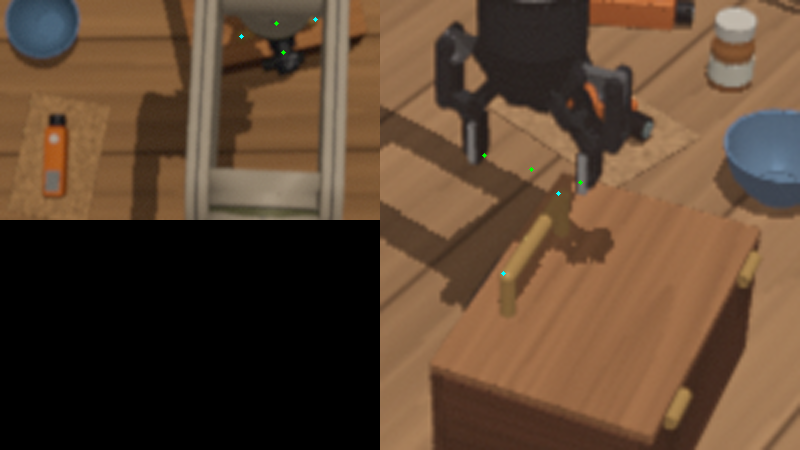

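The crop shows the thermometer lying flat on its mat (55,155) and the open fingers straddling the bar with room on both sides. Next I lower and pinch lightly.

Request:
apply_moves(
  angular=[
    [0,0,0],
    [0,0,0],
    [0,0,0],
    [0,0,0],
    [0,0,0],
    [0,0,0],
    [0,0,0],
    [0,0,0],
    [0,0,0],
    [0,0,0],
    [0,0,0],
  ],
  travel=[
    [0,0,-0.6],
    [0,0,-0.6],
    [0,0,-0.45],
    [0,0,0],
    [0,0,0],
    [0,0,0],
    [0,0,0],
    [0,0,0],
    [0,0,0],
    [0,0,0],
    [0,0,0],
  ],
  jaw=[0.9,0.9,0.9,0.6,0.4,0.2,0,0,0,0,0],
  force=25,
)

```text
time: 16.38
tool_pos: [637.5, 18.9, 171.4]
tcp_rot: [179.4, 0.1, 102.1]
ft_force: [22.7, 3.7, -9.3]
finger_gap: 10.8
grip_force: 28.8
```

Request:
apply_moves(
  angular=[
    [0,0,0],
    [0,0,0],
    [0,0,0],
  ],
  travel=[
    [0.13,0.03,0],
    [0,0,0],
    [0,0,0],
  ],
  jaw=[0,0,0],
)

```text
time: 16.75
tool_pos: [637.9, 18.9, 171.2]
tcp_rot: [-180.0, 0.0, 102.1]
ft_force: [-8.3, -1.2, 9.4]
finger_gap: 10.9
grip_force: 30.2
```

Request:
apply_moves(
  angular=[
    [0,0,0],
    [0,0,0],
    [0,0,0],
    [0,0,0],
    [0,0,0],
    [0,0,0],
    [0,0,0],
    [0,0,0],
    [0,0,0],
    [0,0,0],
    [0,0,0],
  ],
  travel=[
    [0,0,0],
    [0,0,0],
    [0.109,0.023,0.301],
    [0,0,0],
    [0.134,0.029,0.29],
    [0,0,0],
    [0.158,0.034,0.277],
    [0,0,0],
    [0.181,0.039,0.262],
    [0,0,0],
    [0,0,0],
  ],
  jaw=[0,0,0,0,0,0,0,0,0,0,0],
  force=60,
)

```text
time: 18.12
tool_pos: [659.4, 23.6, 215.6]
tcp_rot: [-179.7, -0.0, 102.1]
ft_force: [-18.4, -3.2, 7.1]
finger_gap: 9.7
grip_force: 59.7
```

Request:
apply_moves(
  angular=[
    [0,0,0],
    [0,0,0],
    [0,0,0],
    [0,0,0],
    [0,0,0],
    [0,0,0],
    [0,0,0],
  ],
  travel=[
    [-0.08,-0.017,0.03],
    [0,0,0],
    [0.203,0.043,0.245],
    [0,0,0],
    [0.223,0.048,0.226],
    [0,0,0],
    [0,0,0],
  ],
  jaw=[0,0,0,0,0,0,0],
)

```text
time: 19.0
tool_pos: [674.7, 26.9, 234.7]
tcp_rot: [-179.9, 0.0, 102.1]
ft_force: [-5.7, -2.2, -0.4]
finger_gap: 10.2
grip_force: 60.4
```

Request:
apply_moves(
  angular=[
    [0,0,0],
    [0,0,0],
    [0,0,0],
    [0,0,0],
    [0,0,0],
    [0,0,0],
  ],
  travel=[
    [0.241,0.052,0.205],
    [0,0,0],
    [0.258,0.055,0.183],
    [0,0,0],
    [0,0,0],
    [0,0,0],
  ],
  jaw=[0,0,0,0,0,0],
)

```text
time: 19.75
tool_pos: [695.2, 31.4, 252.7]
tcp_rot: [179.9, 0.0, 102.1]
ft_force: [-8.7, -0.8, 9.1]
finger_gap: 9.9
grip_force: 60.8
```

Run:
```python
from bench import r
from h import *
T=r.snapshot("top");S=r.snapshot("scene")
u,v,f=280,150,5
cc=cv2.resize(S["color"][v:v+120,u:u+140,::-1],None,fx=f,fy=f,interpolation=cv2.INTER_CUBIC)
for th,col in((36,(0,0,255)),(40,(0,255,0)),(44,(255,0,0)),(0,(255,255,0))):
    c,s=np.cos(np.radians(th)),np.sin(np.radians(th))
    P=[(85-170*c+h*s,y,120+170*s+h*c) for y in(-120,120) for h in(10,)]+[(85-140*c+45*s,-50,120+140*s+45*c)]+[(85+10*s,-120,120+10*c)]
    for a,b in proj(S,place(P,692,28,0,.2108)):cv2.circle(cc,(int((a-u+.5)*f),int((b-v+.5)*f)),2,col,-1)
cv2.imwrite("pics/crop7.png",cc)
```

```text
(no output)
```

View pics/crop7.png

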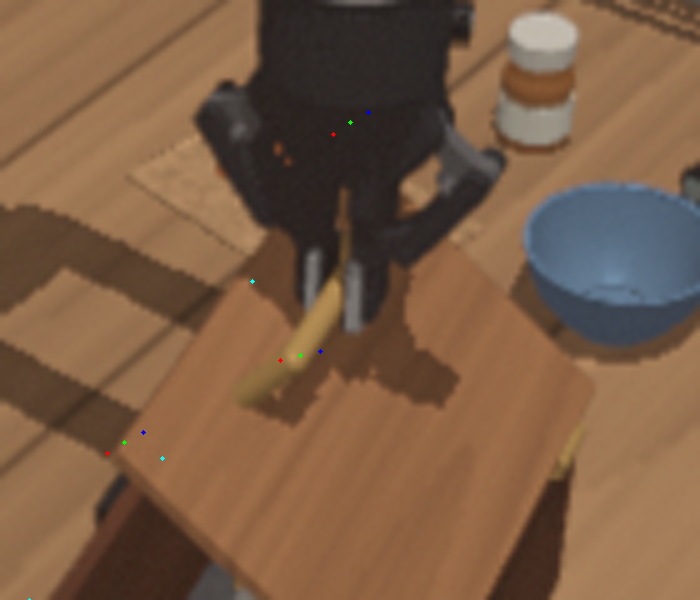

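Observed front-right lid corner at about (120,455) lies between the 36° and 40° predictions. With the tool displacement, that gives roughly 38.5°. I raise it a little more.

Request:
apply_moves(
  angular=[
    [0,0,0],
    [0,0,0],
    [0,0,0],
    [0,0,0],
    [0,0,0],
  ],
  travel=[
    [0.075,0.016,0.045],
    [0,0,0],
    [0,0,0],
    [0,0,0],
    [0,0,0],
  ],
  jaw=[0,0,0,0,0],
)

```text
time: 20.48
tool_pos: [698.0, 32.0, 254.6]
tcp_rot: [179.9, 0.0, 102.1]
ft_force: [-9.5, -2.4, 10.5]
finger_gap: 9.9
grip_force: 60.8
```

Run:
```python
from bench import r
from h import *
d=r.sense();p=d["tool_pos"]-[637.9,18.9,171.2];print(d["tool_pos"],d["ft_force"],p@[.978,.209,0],p[2])
S=r.snapshot("scene");S0=pickle.load(open("scene.pkl","rb"))
u,v,f=280,190,6
def pts(th):
    c,s=np.cos(np.radians(th)),np.sin(np.radians(th))
    return place([(85-170*c+10*s,-120,120+170*s+10*c),(85-140*c+45*s,-50,120+140*s+45*c),(85+10*s,-120,120+10*c),(85-170*c+10*s,120,120+170*s+10*c),(85+10*s,120,120+10*c)],695.5,24.8,0,.208)
out=[]
for im,a0 in((S0,(0,)),(S,(36,38,40,42))):
    cc=cv2.resize(im["color"][v:v+100,u:u+65,::-1],None,fx=f,fy=f,interpolation=cv2.INTER_CUBIC)
    for k,th in enumerate(a0):
        for a,b in proj(S,pts(th)):cv2.circle(cc,(int((a-u+.5)*f),int((b-v+.5)*f)),2,[(0,0,255),(0,255,255),(0,255,0),(255,0,0)][k],-1)
    out.append(cc)
cv2.imwrite("pics/crop8.png",np.hstack(out))
```

```text
[697.99572212  31.98352052 254.62650818] [-9.53939996 -2.37042616 10.50605863] 61.50807202587723 83.42650817507126
```

View pics/crop8.png

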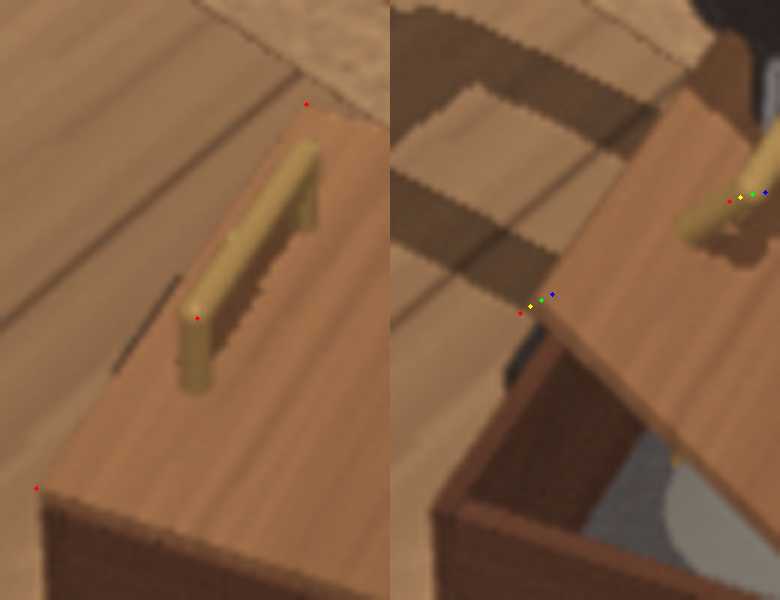

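The last crop puts the lid corner at (541,305), i.e. 39–40° after the bias seen in the shut picture. The bar end sits on the 40° dot, and the tool displacement gives 39.9°. I hand in while still holding.

```bash
python3 -c "
from bench import r
print(r.hand_in())"
```

```text
the job is handed in; nothing more can be done
None
```

I read the patch with the thermometer for over 2 s from about 6 cm, laid it back flat on its cork mat and let go. I then raised the lid and handed the job in at 20.5 s, still holding it by the bar at about 40° (my two checks gave 39.2° to 39.9°).

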